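# Load the control tube into the polarimeter

## Task

Load the polarimeter for its check run: lift the control tube (the one with the slim square post) straight up out of its case by that post, and lay it without dropping it in the open stretch of the V-groove, post up and thumb tab towards the lamp pillar. Let go of the post, take hold of the thumb tab instead and slide the tube gently along the groove, through the keyhole, until it is fully home against the end stop, then let go. Leave the other tube in its pocket and knock nothing over.

Things in the scene. Friction and masses are not known exactly. Their poses are not given: they have to be found in the camera images.
- tube_mid (a point): Control tube, 0.22 kg: grey metal barrel 24 mm across, 80 mm long, its axis along local x. The point is the middle of the barrel, on the axis. On top, at mid-length, a square post (+z); at the -x end a thumb tab. The +x end goes first into the head. Its twin in the case has a wide round black cap in place of the post.
- tube_post (a point): Middle of the part of the control tube's post that stands out of the case. The post is 12 x 12 mm, flats square to the tube's x and y, and ends 44 mm above the tube axis, 10 mm above this point. In the case only the upper 25 mm of it stands above the foam; nothing else of the tube can be gripped there. Axes as the tube.
- tube_tab (a point): Centre of the control tube's thumb tab, 60 mm behind the tube's middle and 12 mm above its axis. An upright plate 10 mm thick (local y), from 5 to 18 mm above the axis, reaching 34 mm out behind the barrel along -x; grip it across y. In the case it lies 1 mm below the foam top; in the groove it stands free. Axes as the tube.
- sample_mid (a point): Middle of the barrel of the other tube, the sample tube: same barrel and tab, but a round black cap 26 mm across, 39 mm above its axis, in place of the post. It lies in the second pocket of the case and stays there.
- case: Open fitted case, fixed: grey shell 170 x 150 mm, 43 mm high, dark foam flush with the rim; its open lid half lies to the local -y side, equally high. Origin: centre of the tube half's underside. Two pockets along local x at y = +33 and -33 mm, 66 mm apart, either tube in either; 1.5 mm play all round; tube axes 24 mm up, tabs at the -x end.
- polarimeter: White bench polarimeter, fixed. Origin on the bench, under the groove's axis, in the front face of the head; x along the groove into the head. Head: x 0 to 155, y -78 to 78 mm, 104 mm high, sloping console on top to 125 mm. Lamp pillar: x -195 to -166 mm, 56 mm wide, 66 mm high. The open groove lies between them, 166 mm long.
- trough_load (a point): Point on the groove's axis where the middle of a tube lies when laid in the open stretch: 60 mm in front of the head's face, 45 mm above the bench, 34 mm of room behind the tab. Axes as the polarimeter. The steel V has 45 degree faces and carries a tube by friction; its cheeks (54 mm wide over all) end 4.5 mm below the tube axis.
- trough_home (a point): Where the tube's middle lies when home: 40 mm inside the head's face, on the groove's axis; the barrel's rear end is then flush with that face, the tab wholly outside. Axes as the polarimeter; x is the sliding direction, 100 mm on from trough_load. The keyhole leaves 5 mm at each side of barrel (34 mm wide) and post (22 mm wide, roof 5 mm over it).
- end_stop: Rigid steel ring, the end stop of the groove, fixed, 80 mm inside the head; the barrel's front end meets it squarely. Its origin is the polarimeter's. The tube drags with 1 to 2 N of dry friction in the groove, up to about 8 N if the hand bears down on the tab or pulls it sideways; nothing else resists before the stop. Over 30 N on the stop counts as ramming.
- dropper_4: Small white dropper bottle with a coloured tip, 24 mm across, 62 mm high, loose, standing on the bench; not to be knocked over. Origin: centre of its underside.
Mind the look-alikes: they are no part of the job. Leave any red look-alike of the part that bears tube_mid alone.

How it is judged:
By the outcome, as a careful person would: the job done as asked, in the order asked, and still so for the second after the job is handed in, with the robot touching nothing.
It also fails if it takes over 54 s, if anything falls off the work surface, if the arm or the gripper's body presses on something with over 40 N, if the wrist force passes 120 N, or if a joint passes its speed limit or range.

## Robot

A 6-joint arm with a two-finger parallel gripper is mounted at the origin on a cart in front of the work surface, level with it; the furniture and walls round the work are solid. World frame = base frame: x ahead of the robot, y to its left, z up, the work surface at z = 0. Lengths are in mm, angles in degrees, forces in N, time in s.
With the tool pointing down it reaches from about 275 to 775 mm from the base axis. Payload 14.6 kg.
Tool frame: the origin (TCP) lies at the very end of the fingers, on their centre line; the grasp point (between the pads) lies 19 mm behind it; z points along the fingers, y is the line along which they close (so a half turn about z gives the same grasp; the last joint's range is limited). The gripper opens to 85 mm and grips with 20 to 120 N. Pads are 22 mm wide; open, the fingers measure 114 mm over their backs; the gripper's body (76 mm by 85 mm) begins 54 mm behind the grasp point. The pads swing forward as they close: fully open they stand 13 mm farther back than shut.
Start: joints at [-85.159, 15.075, -2.767, 72.158, 0, 81.102], TCP at [124.685, -509.982, 231.278] pointing down, gripper open.
Joint ranges: [-151.79, 151.79], [-50.71, 97.33], [-67.44, 78.34], [-121.81, 120.89], [-77.56, 73.72], [-180, 180]. Speed limits (degrees/s): [108.29, 108.29, 147.25, 159.86, 180, 180].

## Interface

Orientations are given as a 3x3 rotation matrix whose columns are the frame's x, y, z axes.
In Python, from workcell import readout, read_camera, camera_info, workorder, trace gives the robot as it stands. The module is installed in compiled form; this text tells all that it offers.
- The arm moves only by the tool move_arm, never from a script. Its argument "plan" is a list of rows, each an object with "fingers": the opening, from -1 (shut) to 1 (fully open), so that 0 is half open; "offset": the shift along the tool's x, y, z in m, a list of three; "yaw": the turn about the tool's z in rad. A call has 1 to 20 rows; each row is the pose to reach, as a shift and turn from the pose commanded when the call began, along the tool's axes at that moment; what a row does not reach only later rows make up. A row lasts 1/8 s, in which the tool goes at most 62.5 mm and 10.7 degrees, less where a joint would pass 70% of its speed; a pose out of reach is approached as far as the arm can. A call with a gripper value outside its range is refused whole. The fingers move at their own pace and stop on an object; the grip force is fixed at half the most. Time passes only in rows, so rows that repeat a pose let the fingers close. It gives the time, the measured TCP pose, the force, the opening and the grip force at its end, in the units of the state.
- readout.read_state(): the state, without advancing time (a new reading comes with each control period).
- read_camera(name): name is "scene" or "top" or "wrist"; returns the picture (384x512x3 uint8, red, green, blue); there is no depth.
- camera_info(name): a dict with "K" (3x3 intrinsics, pixels), "extrinsics" (4x4, takes a point from world to camera coordinates); the wrist camera has in their place "hand_eye" (4x4, takes a point from camera to tool coordinates, whose origin is the TCP and whose axes are the flange's). Camera axes: x right, y down, z forward; pixel columns grow to the right and rows downward; lengths in mm; the calibration is good to about 2 mm. A picture is of the moment at which its call begins: read the wrist's pose just before it. camera_info takes no time and is no camera call.
- workorder.close_job(): hands the job in; it is judged then, once.
Trained networks look in the newest picture that a camera, given by its name, has taken for a name from the list of things; names that differ only in an ending like _2 or _b are one class to them, and where a whole thing is asked for, a point or a joint stands for the part that bears it (a point fixed in the world has none). Each returns a list of dicts, best first, with "score" (0 to 1); they miss things now and then, are a little off and sometimes report something else, mostly with a low value. They report only what shows in the picture. A call takes as long as a camera call. They do not tell look-alikes from the thing itself.
- trace(camera, label): "mask" (384x512 bool, what is visible of it) and "rect" ([left, top, width, height] in pixels, round what is visible of it).
The state is a dict: "time": time; "q": joint angles; "dq": joint speeds; "joint_efforts": joint torques, N m; "eef_pos": TCP position; "ee_rot": TCP orientation; "force": force on the tool from outside, world axes, zero at the start; "wrist_torque": the same for the moment, N m; "grip_width": finger opening in mm; "finger_force": force on a finger pad.
Only numpy, scipy, OpenCV 4.12 (cv2) and the standard library are available. Lean on these libraries where they do the work, as an engineer would, in place of code of your own. Each camera call takes 0.05 s, during which the arm holds its last target. There are 200 camera calls.

## Working session

There is one attempt and no reset: what is moved stays moved. The work goes in short steps, Python scripts to look and compute and a tool call to move; the robot and the scene stay as the last step left them, time stands still between calls to the robot, and variables do not carry over. Pictures are saved under pics/ and viewed, at most 10 in all, crops included, and the job is handed in when it is done.

Besides the shell and the picture viewer there is one more tool, called after "Call:" as name([rows], argument=value, ...), one row to a line, values as JSON. move_arm: Moves the arm, as the interface text tells. Its arguments: {"type":"object","properties":{"plan":{"type":"array"}},"required":["plan"]}

```bash
mkdir -p pics
python3 - <<'E'
from workcell import readout, read_camera, camera_info, trace
import cv2,numpy as np
for c in("scene","top"):
    im=read_camera(c); cv2.imwrite(f"pics/{c}0.png",cv2.resize(im[:,:,::-1],None,fx=1.5,fy=1.5))
    i=camera_info(c); print(c,np.round(i["K"],1).tolist(),np.round(i["extrinsics"],3).tolist())
    for l in("tube_mid","sample_mid","case","polarimeter","dropper_4"):
        print(l,[(round(d["score"],2),np.round(d["rect"]).tolist()) for d in trace(c,l)])
print(np.round(camera_info("wrist")["K"],1).tolist(),np.round(camera_info("wrist")["hand_eye"],3).tolist())
s=readout.read_state();print(s["time"],s["eef_pos"],s["ee_rot"],s["grip_width"])
E
```

```text
scene [[357.4, 0.0, 256.3], [0.0, 357.4, 195.2], [0.0, 0.0, 1.0]] [[-0.916, -0.401, -0.002, 465.436], [-0.233, 0.537, -0.811, 217.348], [0.326, -0.742, -0.586, 660.58], [0.0, 0.0, 0.0, 1.0]]
tube_mid [(0.77, [244.0, 198.0, 26.0, 27.0]), (0.47, [289.0, 158.0, 24.0, 10.0])]
sample_mid [(0.73, [287.0, 166.0, 8.0, 13.0])]
case [(0.93, [259.0, 134.0, 74.0, 68.0])]
polarimeter [(0.96, [102.0, 194.0, 187.0, 95.0])]
dropper_4 [(0.71, [207.0, 187.0, 7.0, 22.0])]
top [[432.8, 0.0, 259.1], [0.0, 432.8, 194.0], [0.0, 0.0, 1.0]] [[-0.006, -1.0, 0.006, -48.207], [-0.995, 0.006, -0.099, 549.826], [0.099, -0.007, -0.995, 907.507], [0.0, 0.0, 0.0, 1.0]]
tube_mid [(0.94, [252.0, 178.0, 35.0, 43.0]), (0.59, [361.0, 191.0, 18.0, 50.0]), (0.22, [260.0, 134.0, 12.0, 13.0])]
sample_mid [(0.92, [331.0, 196.0, 23.0, 52.0])]
case [(0.91, [310.0, 161.0, 162.0, 104.0])]
polarimeter [(0.83, [125.0, 83.0, 101.0, 184.0])]
dropper_4 [(0.61, [261.0, 136.0, 12.0, 11.0])]
[[308.1, 0.0, 259.5], [0.0, 308.1, 188.2], [0.0, 0.0, 1.0]] [[-0.0, -0.963, -0.271, 69.641], [1.0, -0.0, 0.0, -0.032], [-0.0, -0.271, 0.963, -143.439], [0.0, 0.0, 0.0, 1.0]]
0.6 [ 124.6981261  -510.0112364   231.28365087] [[ 9.71390420e-01  2.37488209e-01  4.27297363e-05]
 [ 2.37488211e-01 -9.71390420e-01 -4.27883523e-05]
 [ 3.13455273e-05  5.17120042e-05 -9.99999998e-01]] 84.89258687779987
```

View pics/top0.png

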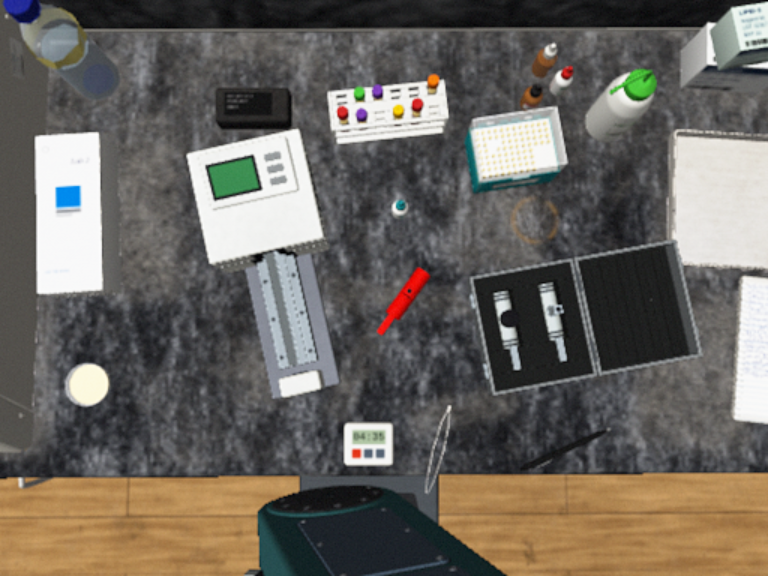

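View pics/scene0.png

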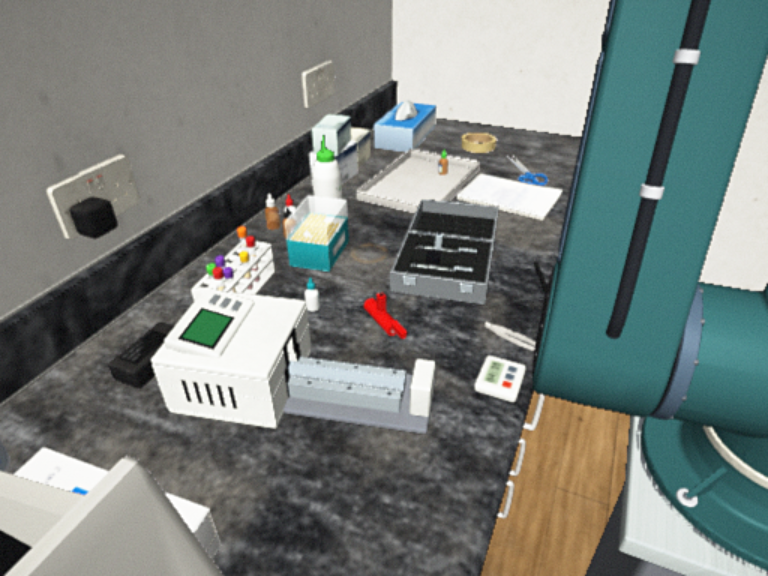

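The top view shows the control tube (small square post) at about (557,309) in the 1.5x picture. The sample tube (round cap) is at (507,318), the red look-alike at (405,300), the dropper at (400,207), and the groove runs from (275,255) to (300,372). Next: a coarse model fit from the corners.

```bash
cat > h.py <<'E'
import numpy as np,cv2
from scipy.optimize import least_squares
from workcell import readout, read_camera, camera_info, trace
def R2(a): return np.array([[np.cos(a),-np.sin(a)],[np.sin(a),np.cos(a)]])
def cam(c):
    i=camera_info(c);K=np.array(i["K"])
    if c!="wrist": return K,np.array(i["extrinsics"])
    s=readout.read_state();T=np.eye(4);T[:3,:3]=s["ee_rot"];T[:3,3]=s["eef_pos"]
    return K,np.linalg.inv(T@np.array(i["hand_eye"]))
def proj(K,E,P):
    q=(K@(E@np.c_[P,np.ones(len(P))].T)[:3]).T; return q[:,:2]/q[:,2:]
def place(p,L): L=np.array(L,float); return np.c_[L[:,:2]@R2(p[2]).T+p[:2],L[:,2]]
def fit(K,E,L,px,p0):
    f=lambda p:(proj(K,E,place(p,L))-px).ravel()
    r=least_squares(f,p0,x_scale=[1,1,.01],loss="soft_l1");return r.x,np.abs(r.fun).reshape(-1,2).max(1).round(1)
def back(K,E,uv,z):
    d=E[:3,:3].T@np.linalg.inv(K)@[*uv,1];c=-E[:3,:3].T@E[:3,3];return c+d*(z-c[2])/d[2]
E
python3 - <<'E'
from h import *
K,E=cam("top")
c,r=fit(K,E,[[85,75,43],[85,-75,43],[-85,-75,43],[-85,75,43]],np.array([[472,278],[577,258],[597,373],[494,393]])/1.5,[450,-250,0])
print("case",c,np.degrees(c[2]),r)
p,r=fit(K,E,[[0,78,104],[0,-78,104],[-166,28,66],[-166,-28,66],[-195,-28,66],[-195,28,66]],np.array([[210,264],[325,240],[278,380],[318,369],[323,386],[283,397]])/1.5,[550,100,0])
print("pol",p,np.degrees(p[2]),r)
print("load/home/post",place(p,[[-60,0,45],[40,0,45]]),place(c,[[0,-33,58],[-60,-33,36],[0,33,0]]))
print("post px",back(K,E,np.array([559,309])/1.5,68),"dropper",back(K,E,np.array([400,207])/1.5,55))
E
```

```text
case [ 4.98992351e+02 -2.57596419e+02  1.60252692e-01] 9.181802891408596 [2.4 1.  1.8 0.5]
pol [5.95895026e+02 1.09369006e+02 2.22405978e-01] 12.742923898171341 [0.3 1.2 1.4 0.4 2.2 1.2]
load/home/post [[537.37285149  96.13438743  45.        ]
 [634.90980844 118.19208516  45.        ]] [[ 504.25808431 -290.17359011   58.        ]
 [ 445.02686471 -299.74765005   36.        ]
 [ 493.72661838 -225.01924854    0.        ]]
post px [ 519.31339997 -285.36832199   68.        ] dropper [666.24505632 -68.05204074  55.        ]
```

Call:
move_arm([
  {"fingers": 0, "offset": [0.06, -0.017, 0], "yaw": 0.08},
  {"fingers": 0, "offset": [0.12, -0.034, 0.02], "yaw": 0.08},
  {"fingers": 0, "offset": [0.18, -0.052, 0.05], "yaw": 0.08},
  {"fingers": 0, "offset": [0.24, -0.069, 0.05], "yaw": 0.08},
  {"fingers": 0, "offset": [0.3, -0.086, 0.05], "yaw": 0.08},
  {"fingers": 0, "offset": [0.36, -0.103, 0.05], "yaw": 0.08},
  {"fingers": 0, "offset": [0.41, -0.118, 0.05], "yaw": 0.08},
  {"fingers": 0, "offset": [0.436, -0.125, 0.05], "yaw": 0.08},
  {"fingers": 0, "offset": [0.436, -0.125, 0.05], "yaw": 0.08},
  {"fingers": 0, "offset": [0.436, -0.125, 0.05], "yaw": 0.08},
])

```text
time: 1.85
eef_pos: [518.0, -285.3, 181.2]
ee_rot: [[0.987, 0.159, -0.0], [0.159, -0.987, 0.0], [-0.0, -0.0, -1.0]]
force: [-0.1, 0.2, 0.3]
grip_width: 43.0
finger_force: 0.0
```

Run:
```python
from h import *
K,E=cam("wrist"); im=read_camera("wrist"); cv2.imwrite("pics/w1.png",cv2.resize(im[:,:,::-1],None,fx=1.5,fy=1.5)); np.savez("w1.npz",K=K,E=E,im=im)
for l in("tube_mid","tube_post","sample_mid"): print(l,[(round(d["score"],2),np.round(d["rect"]).tolist()) for d in trace("wrist",l)])
s=readout.read_state();print(s["time"],s["eef_pos"],s["ee_rot"][:,0],s["grip_width"])
```

```text
tube_mid [(0.93, [1.0, 71.0, 91.0, 94.0]), (0.81, [246.0, 130.0, 20.0, 113.0])]
tube_post [(0.96, [0.0, 68.0, 94.0, 96.0]), (0.62, [246.0, 133.0, 26.0, 109.0])]
sample_mid [(0.65, [167.0, 130.0, 36.0, 108.0])]
2.05 [ 517.82647887 -285.62201894  181.45826601] [9.87452857e-01 1.57914072e-01 1.17647570e-05] 42.570864563330055
```

View pics/w1.png

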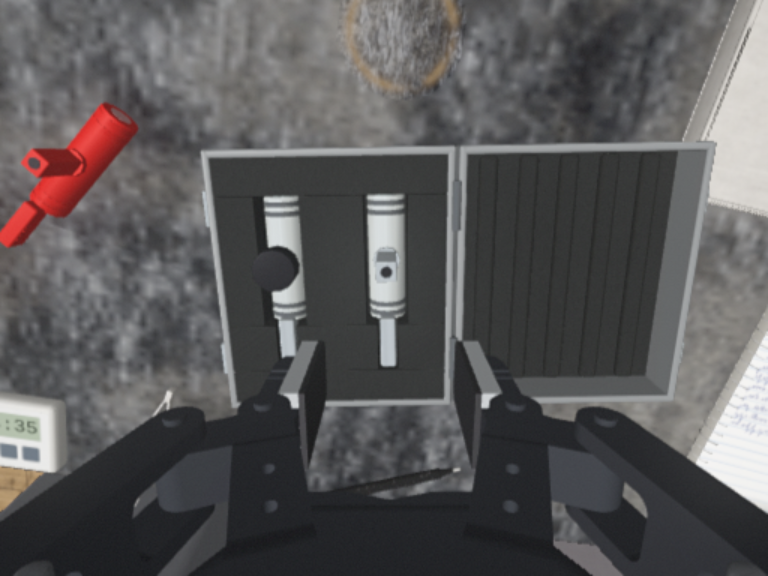

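The wrist view shows the control tube. Its post top is centred at about (386.5,271), the barrel front at (385,196), the tab end at (388.5,365), and the case rim corners at (203,153), (455,147), (450,403) and (234,405).

Run:
```python
from h import *
d=np.load("w1.npz");K,E=d["K"],d["E"]
p=back(K,E,np.array([386.5,271.5])/1.5,68)
f=back(K,E,np.array([385,196])/1.5,34);t=back(K,E,np.array([388.5,365])/1.5,42)
print("post",p,"tip",f,"tab",t,np.degrees(np.arctan2(*(f-t)[1::-1])),np.linalg.norm((f-t)[:2]))
g=cv2.resize(d["im"][120:260,230:290,::-1],None,fx=4,fy=4,interpolation=cv2.INTER_CUBIC);cv2.imwrite("pics/w1c.png",g)
c,r=fit(K,E,[[85,75,43],[85,-75,43],[-85,-75,43],[-85,75,43]],np.array([[203,153],[456,147],[450,403],[234,405]])/1.5,[500,-255,.15])
print(c,np.degrees(c[2]),r,R2(c[2]).T@(p[:2]-c[:2]))
```

```text
post [ 521.42016644 -283.0061142    68.        ] tip [ 560.38226094 -275.65923285   34.        ] tab [ 451.23913431 -295.38772292   42.        ] 10.24603374469386 110.91183620606806
[ 4.99219941e+02 -2.53988336e+02  1.78247166e-01] 10.212810302787945 [1.3 0.7 1.5 2.6] [ 16.70349381 -32.494226  ]
```

View pics/w1c.png

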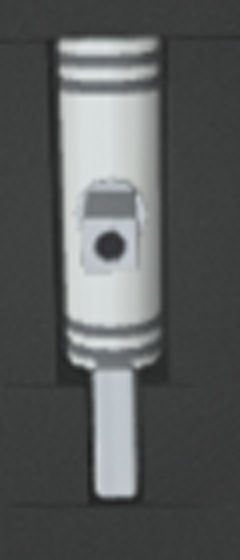

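Call:
move_arm([
  {"fingers": 0, "offset": [0.0035, -0.002, 0.035], "yaw": -0.019},
  {"fingers": 0, "offset": [0.0035, -0.002, 0.075], "yaw": -0.019},
  {"fingers": 0, "offset": [0.0035, -0.002, 0.11], "yaw": -0.019},
  {"fingers": 0, "offset": [0.0035, -0.002, 0.127], "yaw": -0.019},
  {"fingers": 0, "offset": [0.0035, -0.002, 0.134], "yaw": -0.019},
  {"fingers": 0, "offset": [0.0035, -0.002, 0.134], "yaw": -0.019},
  {"fingers": -1, "offset": [0.0035, -0.002, 0.134], "yaw": -0.019},
  {"fingers": -1, "offset": [0.0035, -0.002, 0.134], "yaw": -0.019},
  {"fingers": -1, "offset": [0.0035, -0.002, 0.134], "yaw": -0.019},
  {"fingers": -1, "offset": [0.0035, -0.002, 0.134], "yaw": -0.019},
  {"fingers": -1, "offset": [0.0035, -0.002, 0.134], "yaw": -0.019},
])

```text
time: 3.42
eef_pos: [522.0, -282.6, 48.2]
ee_rot: [[0.984, 0.178, 0.001], [0.178, -0.984, -0.001], [0.001, 0.001, -1.0]]
force: [-0.7, 1.2, 6.0]
grip_width: 10.5
finger_force: 58.7
```

Call:
move_arm([
  {"fingers": -1, "offset": [0, 0, -0.008], "yaw": 0},
  {"fingers": -1, "offset": [0, 0, -0.018], "yaw": 0},
  {"fingers": -1, "offset": [0, 0, -0.03], "yaw": 0},
  {"fingers": -1, "offset": [0, 0, -0.045], "yaw": 0},
  {"fingers": -1, "offset": [0, 0, -0.065], "yaw": 0},
  {"fingers": -1, "offset": [0, 0, -0.09], "yaw": 0},
  {"fingers": -1, "offset": [0, 0, -0.115], "yaw": 0},
  {"fingers": -1, "offset": [0, 0, -0.13], "yaw": 0},
  {"fingers": -1, "offset": [0, 0, -0.13], "yaw": 0},
])

```text
time: 4.55
eef_pos: [522.0, -282.8, 178.2]
ee_rot: [[0.984, 0.178, 0.001], [0.178, -0.984, -0.001], [0.001, 0.001, -1.0]]
force: [0.2, -0.4, -3.4]
grip_width: 10.6
finger_force: 58.8
```

Run:
```python
from h import *
K,E=cam("wrist"); im=read_camera("wrist"); cv2.imwrite("pics/w2.png",cv2.resize(im[:,:,::-1],None,fx=1.5,fy=1.5)); np.savez("w2.npz",K=K,E=E,im=im)
s=readout.read_state();print(s["time"],s["eef_pos"],s["ee_rot"][:,0],s["grip_width"],s["force"])
```

```text
4.6 [ 521.68455419 -282.51487748  177.19637838] [9.84060644e-01 1.77833146e-01 1.48443332e-04] 10.319181414262468 [ 0.0284788   0.57286533 -2.92096971]
```

View pics/w2.png

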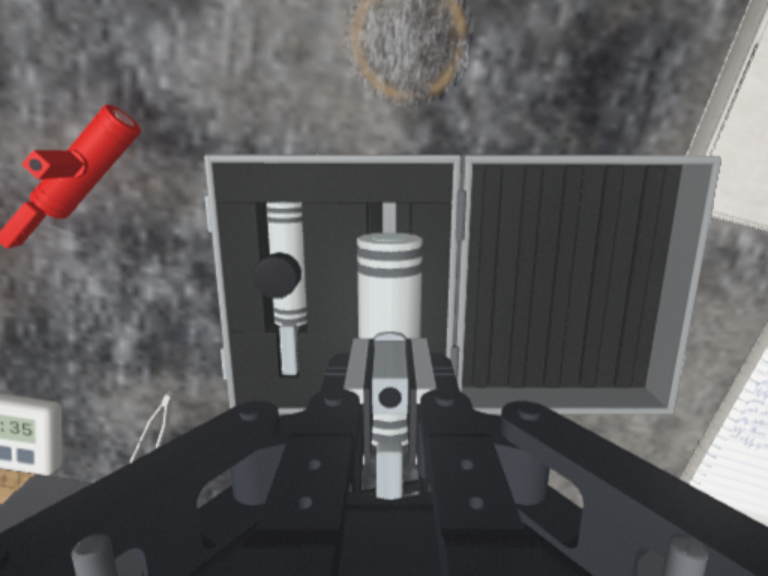

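Held firmly, axis-aligned, and the sample tube stayed in its pocket. Next, over to the groove for a closer look.

Call:
move_arm([
  {"fingers": -1, "offset": [0.001, -0.02, -0.02], "yaw": -0.005},
  {"fingers": -1, "offset": [0.001, -0.06, -0.04], "yaw": -0.01},
  {"fingers": -1, "offset": [0.001, -0.105, -0.05], "yaw": -0.02},
  {"fingers": -1, "offset": [0.001, -0.15, -0.05], "yaw": -0.03},
  {"fingers": -1, "offset": [0.002, -0.195, -0.05], "yaw": -0.04},
  {"fingers": -1, "offset": [0.003, -0.24, -0.05], "yaw": -0.044},
  {"fingers": -1, "offset": [0.003, -0.285, -0.05], "yaw": -0.044},
  {"fingers": -1, "offset": [0.003, -0.325, -0.05], "yaw": -0.044},
  {"fingers": -1, "offset": [0.003, -0.352, -0.05], "yaw": -0.044},
  {"fingers": -1, "offset": [0.003, -0.366, -0.05], "yaw": -0.044},
  {"fingers": -1, "offset": [0.003, -0.366, -0.05], "yaw": -0.044},
  {"fingers": -1, "offset": [0.003, -0.366, -0.05], "yaw": -0.044},
])

```text
time: 6.1
eef_pos: [459.7, 77.5, 227.0]
ee_rot: [[0.975, 0.22, -0.0], [0.22, -0.975, -0.0], [-0.0, 0.0, -1.0]]
force: [-0.1, -0.4, -1.9]
grip_width: 10.4
finger_force: 58.9
```

Run:
```python
from h import *
K,E=cam("wrist"); im=read_camera("wrist"); cv2.imwrite("pics/w3.png",cv2.resize(im[:,:,::-1],None,fx=1.5,fy=1.5)); np.savez("w3.npz",K=K,E=E,im=im)
s=readout.read_state();print(s["time"],s["eef_pos"],s["ee_rot"][:,0],s["grip_width"],s["force"])
```

```text
6.15 [459.71434366  77.44070812 227.08087578] [ 9.75492030e-01  2.20034555e-01 -3.04989013e-04] 10.200007936923084 [-0.46564228  0.69919184 -1.9688876 ]
```

View pics/w3.png

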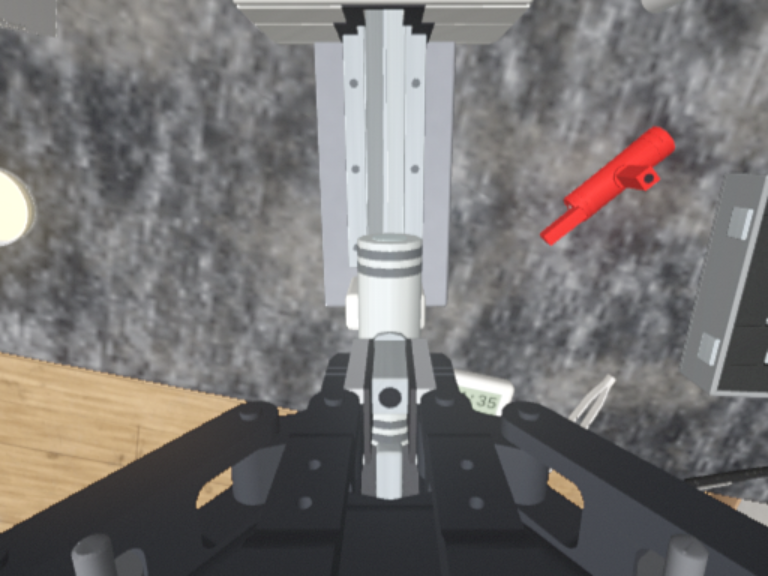

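The view shows the groove ahead with its cheeks at columns 347–424, the head's face at rows 3–43, and the pillar at (350–425, 285–325) under the held tube. I'll crop the head edge for an accurate fit.

Run:
```python
import numpy as np,cv2
im=np.load("w3.npz")["im"][0:150,150:360,::-1]
cv2.imwrite("pics/w3c.png",cv2.resize(im,None,fx=3.8,fy=3.8,interpolation=cv2.INTER_CUBIC))
```

```text
(no output)
```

View pics/w3c.png

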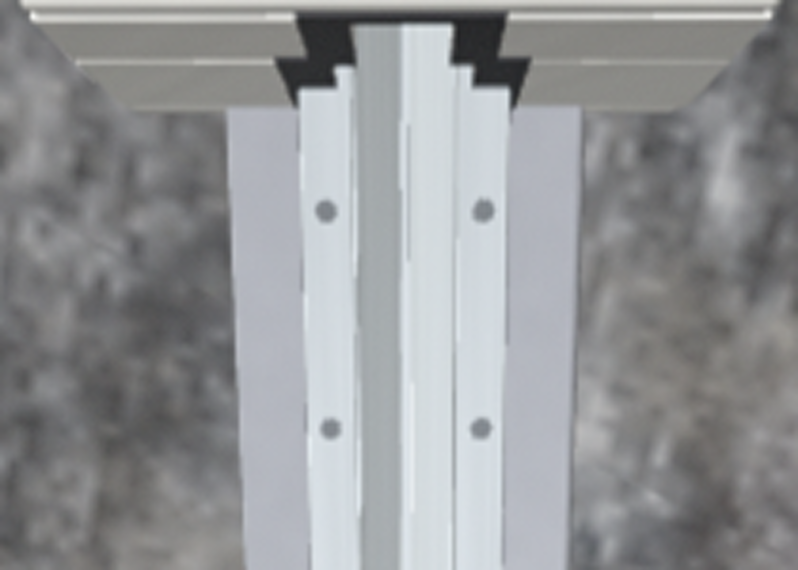

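Run:
```python
from h import *
d=np.load("w3.npz");K,E=d["K"],d["E"]
B=lambda u,v,z:back(K,E,((u+.5)/3.8-.5+150,(v+.5)/3.8-.5),z)[:2]
for n,a,b,z in(("L",(299,92),(312,568),40.5),("R",(511,90),(502,568),40.5),("v",(401,26),(401,568),28),("pl",(228,112),(246,568),0),("pr",(583,112),(570,568),0)):
    P,Q=B(*a,z),B(*b,z);print(n,P,Q,np.degrees(np.arctan2(*(P-Q)[::-1])))
c0,c1,t0,t1=B(128,110,0),B(683,108,0),B(28,12,104),B(775,10,104)
print("bottom",c0,c1,np.linalg.norm(c0-c1),"top",t0,t1,np.linalg.norm(t0-t1))
L=(B(299,92,40.5)+B(511,90,40.5))/2;M=(B(312,568,40.5)+B(502,568,40.5))/2
yaw=np.arctan2(*(L-M)[::-1]);u=np.array([np.cos(yaw),np.sin(yaw)]);n=np.array([-u[1],u[0]])
s=readout.read_state();tcp=np.array(s["eef_pos"])
for nm,q in(("bot",(c0+c1)/2),("top",(t0+t1)/2)):
    print(nm,"face along",(q-L)@u,"lat",(q-L)@n)
print("yaw",np.degrees(yaw),"tool",np.degrees(np.arctan2(s["ee_rot"][1,0],s["ee_rot"][0,0])))
print("tcp lateral rel. groove",(tcp[:2]-L)@n,"tcp x_pol (bot/top)",[(tcp[:2]-(q))@u for q in((c0+c1)/2,(t0+t1)/2)])
d2=np.load("w3.npz");
q=back(K,E,np.array([390,397])/1.5,tcp[2]+20);print("post top rel tcp",(q[:2]-tcp[:2])@u,(q[:2]-tcp[:2])@n)
a=back(K,E,np.array([389.5,255])/1.5,tcp[2]-12)
print("barrel front lat",(a[:2]-tcp[:2])@n)
```

```text
L [591.35726489 138.19335122] [472.91782928 111.09447553] 12.887416000383555
R [603.69542975  85.68395953] [484.75037096  58.71199737] 12.776319869793848
v [614.86801932 116.9952649 ] [476.59598146  86.31602365] 12.509900620206963
pl [589.59987951 162.61323941] [461.58250799 133.75089969] 12.705272512512156
pr [612.05198189  63.26586342] [484.23712047  33.45928232] 13.126843178358484
bottom [583.79105387 190.67609528] [619.37748129  35.56942142] 159.13665225314094 top [581.35590449 185.72717007] [614.98204279  38.5781719 ] 150.9421903812111
bot face along 4.219555623207974 lat 0.253312043948014
top face along 0.6741081391867629 lat 0.0659506060933655
yaw 12.831761885741795 tool 12.711063196260408
tcp lateral rel. groove -3.0298737509190734 tcp x_pol (bot/top) [np.float64(-146.25151182158368), np.float64(-142.70606433756248)]
post top rel tcp -0.6091588052753643 -0.0906924451013737
barrel front lat -0.022968205012621937
```

Call:
move_arm([
  {"fingers": -1, "offset": [0.02, -0.001, 0.005], "yaw": -0.002},
  {"fingers": -1, "offset": [0.05, -0.003, 0.02], "yaw": -0.002},
  {"fingers": -1, "offset": [0.075, -0.003, 0.04], "yaw": -0.002},
  {"fingers": -1, "offset": [0.083, -0.003, 0.07], "yaw": -0.002},
  {"fingers": -1, "offset": [0.083, -0.003, 0.1], "yaw": -0.002},
  {"fingers": -1, "offset": [0.083, -0.003, 0.125], "yaw": -0.002},
  {"fingers": -1, "offset": [0.083, -0.003, 0.14], "yaw": -0.002},
  {"fingers": -1, "offset": [0.083, -0.003, 0.148], "yaw": -0.002},
  {"fingers": -1, "offset": [0.083, -0.003, 0.152], "yaw": -0.002},
  {"fingers": -1, "offset": [0.083, -0.003, 0.152], "yaw": -0.002},
])

```text
time: 7.4
eef_pos: [540.1, 99.4, 75.4]
ee_rot: [[0.975, 0.223, 0.0], [0.223, -0.975, 0.0], [0.0, 0.0, -1.0]]
force: [0.4, -0.2, -2.7]
grip_width: 10.3
finger_force: 58.8
```

Run:
```python
from h import *
K,E=cam("wrist"); im=read_camera("wrist"); cv2.imwrite("pics/w4.png",cv2.resize(im[:,:,::-1],None,fx=1.5,fy=1.5)); np.savez("w4.npz",K=K,E=E,im=im)
s=readout.read_state();print(s["time"],s["eef_pos"],s["ee_rot"][:,0],s["grip_width"],s["force"])
```

```text
7.45 [540.18895203  99.47591822  75.64354221] [9.74857660e-01 2.22827583e-01 6.40343113e-04] 10.743465577674902 [ 0.19426788  0.63346743 -1.4936022 ]
```

View pics/w4.png

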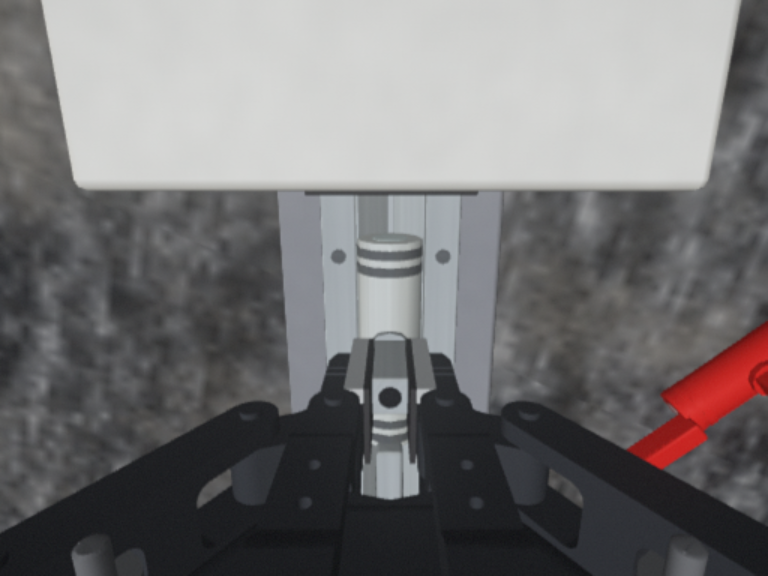

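Well centred: cheeks at columns 320–460, the tube at 357–422, and the barrel tip clear of the head edge. Lowering gently.

Call:
move_arm([
  {"fingers": -1, "offset": [0, 0, 0.003], "yaw": 0},
  {"fingers": -1, "offset": [0, 0, 0.005], "yaw": 0},
  {"fingers": -1, "offset": [0, 0, 0.006], "yaw": 0},
  {"fingers": -1, "offset": [0, 0, 0.006], "yaw": 0},
])

```text
time: 7.95
eef_pos: [540.0, 99.3, 69.4]
ee_rot: [[0.975, 0.223, 0.0], [0.223, -0.975, -0.001], [0.0, 0.001, -1.0]]
force: [0.9, -3.4, -1.0]
grip_width: 10.6
finger_force: 59.1
```

Call:
move_arm([
  {"fingers": -1, "offset": [0, 0.0007, 0.0003], "yaw": 0},
  {"fingers": -1, "offset": [0, 0.0007, 0.001], "yaw": 0},
  {"fingers": -1, "offset": [0, 0.0007, 0.001], "yaw": 0},
])

```text
time: 8.32
eef_pos: [540.2, 99.0, 69.1]
ee_rot: [[0.975, 0.223, 0.001], [0.223, -0.975, 0.0], [0.001, -0.0, -1.0]]
force: [-2.8, -0.2, 12.1]
grip_width: 10.8
finger_force: 61.0
```

Call:
move_arm([
  {"fingers": -0.3, "offset": [0, 0, 0], "yaw": 0},
  {"fingers": -0.3, "offset": [0, 0, 0], "yaw": 0},
  {"fingers": -0.3, "offset": [0, 0, 0], "yaw": 0},
  {"fingers": -0.3, "offset": [0, 0, -0.006], "yaw": 0},
  {"fingers": -0.3, "offset": [0, 0, -0.025], "yaw": 0},
  {"fingers": -0.3, "offset": [0, 0, -0.045], "yaw": 0},
  {"fingers": -0.3, "offset": [-0.02, 0, -0.05], "yaw": 0},
  {"fingers": -0.3, "offset": [-0.05, 0, -0.05], "yaw": 0},
  {"fingers": -0.3, "offset": [-0.062, 0, -0.05], "yaw": 0},
  {"fingers": -0.3, "offset": [-0.062, 0, -0.05], "yaw": 0},
  {"fingers": -0.3, "offset": [-0.062, 0, -0.05], "yaw": 0},
])

```text
time: 9.7
eef_pos: [480.5, 85.1, 118.4]
ee_rot: [[0.975, 0.223, 0.001], [0.223, -0.975, 0.0], [0.001, 0.0, -1.0]]
force: [0.2, -0.8, -0.2]
grip_width: 29.6
finger_force: 0.0
```

Run:
```python
from h import *
K,E=cam("wrist"); im=read_camera("wrist"); cv2.imwrite("pics/w5.png",cv2.resize(im[:,:,::-1],None,fx=1.5,fy=1.5)); np.savez("w5.npz",K=K,E=E,im=im)
s=readout.read_state();print(s["time"],s["eef_pos"],s["ee_rot"][:,0],s["grip_width"],s["force"])
```

```text
9.75 [480.43396868  85.08480619 118.29612068] [9.74827203e-01 2.22961229e-01 4.63631494e-04] 29.66974724362194 [ 0.45792275 -0.5998177   0.18848203]
```

View pics/w5.png

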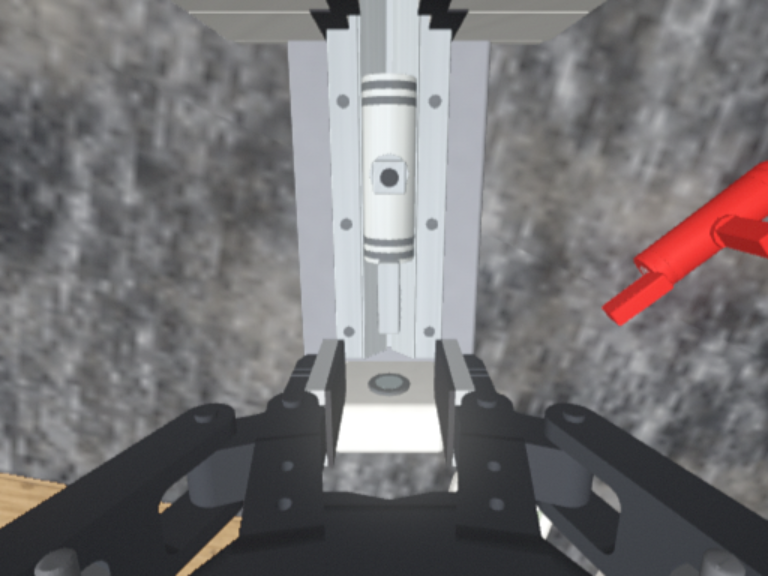

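The tube lies straight in the groove: post at (389,178), tab at (389, 263–333) towards the pillar. Checking the tab offset.

Run:
```python
from h import *
d=np.load("w5.npz");K,E=d["K"],d["E"];s=readout.read_state();R=s["ee_rot"];t=s["eef_pos"]
for n,uv,z in(("tabrear",(389,333),63),("tabfront",(389,265),63),("post",(389,178),89),("tip",(389,75),50),("faceL",(240,41),0),("faceR",(545,41),0),("L",(328,60),40.5),("R",(452,60),40.5),("L2",(336,340),40.5),("R2",(442,340),40.5)):
    print(n,(R.T@(back(K,E,np.array(uv)/1.5,z)-t)).round(1))
```

```text
tabrear [-10.6  -0.1  55.3]
tabfront [21.7 -0.1 55.3]
post [60.6 -0.1 29.3]
tip [ 1.011e+02 -1.000e-01  6.830e+01]
faceL [124.6 -76.6 118.3]
faceR [124.6  80.  118.4]
L [108.6 -26.8  77.8]
R [108.6  27.5  77.8]
L2 [-23.5 -27.5  77.8]
R2 [-23.5  27.2  77.8]
```

Call:
move_arm([
  {"fingers": -0.3, "offset": [0.001, 0, 0.025], "yaw": 0},
  {"fingers": -0.3, "offset": [0.002, 0, 0.05], "yaw": 0},
  {"fingers": -0.3, "offset": [0.002, 0, 0.065], "yaw": 0},
  {"fingers": -0.3, "offset": [0.002, 0, 0.07], "yaw": 0},
  {"fingers": -0.3, "offset": [0.002, 0, 0.07], "yaw": 0},
  {"fingers": -1, "offset": [0.002, 0, 0.07], "yaw": 0},
  {"fingers": -1, "offset": [0.002, 0, 0.07], "yaw": 0},
  {"fingers": -1, "offset": [0.002, 0, 0.07], "yaw": 0},
  {"fingers": -1, "offset": [0.002, 0, 0.07], "yaw": 0},
])

```text
time: 10.88
eef_pos: [481.8, 85.6, 48.6]
ee_rot: [[0.975, 0.223, 0.001], [0.223, -0.975, 0.0], [0.001, -0.0, -1.0]]
force: [0.8, 2.8, 5.9]
grip_width: 8.4
finger_force: 60.7
```

Call:
move_arm([
  {"fingers": -1, "offset": [0, -0.0003, -0.0004], "yaw": 0},
  {"fingers": -1, "offset": [0.003, -0.0003, -0.0005], "yaw": 0},
  {"fingers": -1, "offset": [0.008, -0.0003, -0.0005], "yaw": 0},
  {"fingers": -1, "offset": [0.013, -0.0003, -0.0005], "yaw": 0},
  {"fingers": -1, "offset": [0.018, -0.0003, -0.0005], "yaw": 0},
  {"fingers": -1, "offset": [0.023, -0.0003, -0.0005], "yaw": 0},
  {"fingers": -1, "offset": [0.028, -0.0003, -0.0005], "yaw": 0},
  {"fingers": -1, "offset": [0.033, -0.0003, -0.0005], "yaw": 0},
  {"fingers": -1, "offset": [0.038, -0.0003, -0.0005], "yaw": 0},
])

```text
time: 12.0
eef_pos: [517.7, 94.0, 48.7]
ee_rot: [[0.975, 0.223, -0.002], [0.223, -0.975, -0.001], [-0.002, 0.0, -1.0]]
force: [-5.2, -1.0, 9.7]
grip_width: 8.5
finger_force: 61.1
```

Call:
move_arm([
  {"fingers": -1, "offset": [0, 0, -0.0006], "yaw": 0},
  {"fingers": -1, "offset": [0.004, 0, -0.0006], "yaw": 0},
  {"fingers": -1, "offset": [0.009, 0, -0.0006], "yaw": 0},
  {"fingers": -1, "offset": [0.014, 0, -0.0006], "yaw": 0},
  {"fingers": -1, "offset": [0.019, 0, -0.0006], "yaw": 0},
  {"fingers": -1, "offset": [0.024, 0, -0.0006], "yaw": 0},
])

```text
time: 12.75
eef_pos: [542.2, 99.6, 49.3]
ee_rot: [[0.975, 0.223, -0.0], [0.223, -0.975, -0.0], [-0.0, 0.0, -1.0]]
force: [0.0, 0.1, -1.1]
grip_width: 8.4
finger_force: 59.8
```

Call:
move_arm([
  {"fingers": -1, "offset": [0.004, 0, 0.0002], "yaw": 0},
  {"fingers": -1, "offset": [0.009, 0, 0.0002], "yaw": 0},
  {"fingers": -1, "offset": [0.014, 0, 0.0002], "yaw": 0},
  {"fingers": -1, "offset": [0.019, 0, 0.0002], "yaw": 0},
  {"fingers": -1, "offset": [0.024, 0, 0.0002], "yaw": 0},
  {"fingers": -1, "offset": [0.028, 0, 0.0002], "yaw": 0},
  {"fingers": -1, "offset": [0.031, 0, 0.0002], "yaw": 0},
  {"fingers": -1, "offset": [0.033, 0, 0.0002], "yaw": 0},
  {"fingers": -1, "offset": [0.033, 0, 0.0002], "yaw": 0},
])

```text
time: 13.88
eef_pos: [574.3, 107.0, 49.2]
ee_rot: [[0.975, 0.223, 0.0], [0.223, -0.975, 0.0], [0.0, -0.0, -1.0]]
force: [1.2, -0.1, -1.4]
grip_width: 8.5
finger_force: 59.8
```

Call:
move_arm([
  {"fingers": -1, "offset": [0.001, 0, 0], "yaw": 0},
  {"fingers": -1, "offset": [0.002, 0, 0], "yaw": 0},
  {"fingers": -1, "offset": [0.003, 0, 0], "yaw": 0},
  {"fingers": -1, "offset": [0.004, 0, 0], "yaw": 0},
  {"fingers": -1, "offset": [0.005, 0, 0], "yaw": 0},
])

```text
time: 14.5
eef_pos: [578.9, 108.0, 49.2]
ee_rot: [[0.975, 0.223, -0.0], [0.223, -0.975, 0.0], [-0.0, -0.0, -1.0]]
force: [-1.3, -2.4, -0.4]
grip_width: 8.5
finger_force: 59.9
```

Call:
move_arm([
  {"fingers": -1, "offset": [0.0005, 0, 0], "yaw": 0},
  {"fingers": -1, "offset": [0.001, 0, 0], "yaw": 0},
  {"fingers": -1, "offset": [0.0015, 0, 0], "yaw": 0},
])

```text
time: 14.88
eef_pos: [580.2, 108.3, 49.1]
ee_rot: [[0.975, 0.223, -0.0], [0.223, -0.975, -0.0], [-0.0, -0.0, -1.0]]
force: [-3.2, -2.1, 0.3]
grip_width: 8.1
finger_force: 60.0
```

Call:
move_arm([
  {"fingers": -1, "offset": [0.0005, 0, 0], "yaw": 0},
  {"fingers": -1, "offset": [0.001, 0, 0], "yaw": 0},
  {"fingers": -1, "offset": [0.001, 0, 0], "yaw": 0},
])

```text
time: 15.25
eef_pos: [580.2, 108.3, 49.1]
ee_rot: [[0.975, 0.223, -0.002], [0.223, -0.975, -0.001], [-0.002, 0.0, -1.0]]
force: [-7.9, -3.4, 4.3]
grip_width: 8.3
finger_force: 60.6
```

Call:
move_arm([
  {"fingers": -1, "offset": [0.0004, 0, 0], "yaw": 0},
  {"fingers": -1, "offset": [0.0008, 0, 0], "yaw": 0},
  {"fingers": -1, "offset": [0.0008, 0, 0], "yaw": 0},
])

```text
time: 15.62
eef_pos: [580.2, 108.3, 49.0]
ee_rot: [[0.975, 0.223, -0.003], [0.223, -0.975, -0.001], [-0.003, 0.0, -1.0]]
force: [-12.1, -5.1, 7.9]
grip_width: 8.1
finger_force: 61.1
```

It's against the stop: no advance while the force rises to 13 N. Easing off and releasing.

Call:
move_arm([
  {"fingers": -1, "offset": [-0.0008, 0, 0], "yaw": 0},
  {"fingers": -0.3, "offset": [-0.0008, 0, 0], "yaw": 0},
  {"fingers": -0.3, "offset": [-0.0008, 0, 0], "yaw": 0},
  {"fingers": -0.3, "offset": [-0.0008, 0, 0], "yaw": 0},
  {"fingers": -0.3, "offset": [-0.0008, 0, 0], "yaw": 0},
  {"fingers": -0.3, "offset": [-0.001, 0, -0.006], "yaw": 0},
  {"fingers": -0.3, "offset": [-0.001, 0, -0.025], "yaw": 0},
  {"fingers": -0.3, "offset": [-0.001, 0, -0.06], "yaw": 0},
  {"fingers": -0.3, "offset": [-0.03, 0, -0.1], "yaw": 0},
  {"fingers": -0.3, "offset": [-0.06, 0, -0.12], "yaw": 0},
  {"fingers": -0.3, "offset": [-0.08, 0, -0.12], "yaw": 0},
  {"fingers": -0.3, "offset": [-0.08, 0, -0.12], "yaw": 0},
])

```text
time: 17.12
eef_pos: [503.4, 90.8, 170.0]
ee_rot: [[0.975, 0.223, 0.001], [0.223, -0.975, 0.0], [0.001, 0.0, -1.0]]
force: [0.4, -0.2, -0.3]
grip_width: 29.7
finger_force: 0.0
```

Run:
```python
from h import *
K,E=cam("wrist"); im=read_camera("wrist"); cv2.imwrite("pics/w6.png",cv2.resize(im[:,:,::-1],None,fx=1.5,fy=1.5))
s=readout.read_state();print(s["time"],s["eef_pos"],s["grip_width"],s["force"])
```

```text
17.175 [504.2798452   90.91825867 169.68231141] 29.881448835564026 [ 0.2957711  -0.34495261 -0.38056011]
```

View pics/w6.png

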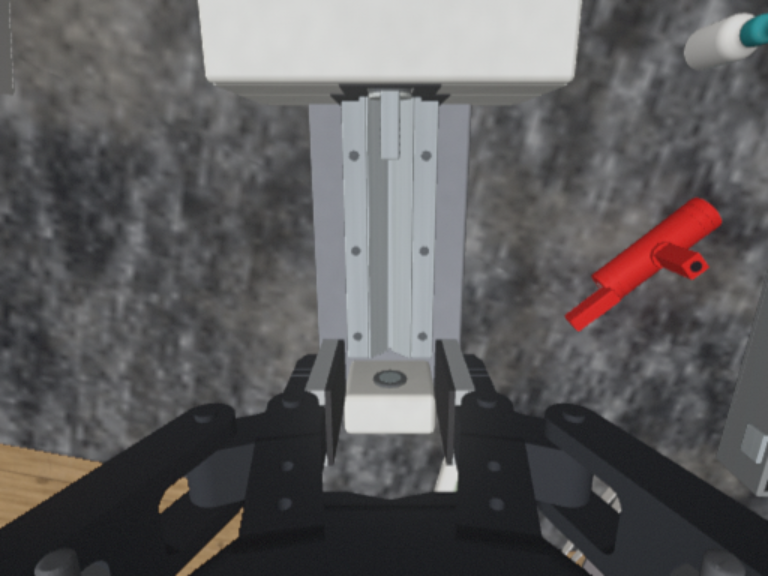

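The barrel is inside the keyhole flush with the face, only the tab shows at (389, 92–158), and the dropper at (720,40) is standing. Handing in.

```bash
python3 -c "from workcell import workorder; print(workorder.close_job())"
```

```text
the job is handed in; nothing more can be done
None
```

The control tube is home against the end stop and let go (about 13 N on the stop, some 17 s on the robot's clock), the sample tube is still in its pocket, nothing I saw was knocked over, and the job is handed in.

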